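# Take the empty solder reel off its bent spindle

## Robot

A 6-joint arm with a two-finger parallel gripper is mounted at the origin on the work surface. World frame = base frame: x ahead of the robot, y to its left, z up, the work surface at z = 0. Lengths are in m, angles in rad, forces in N, time in s.
With the tool pointing down it reaches from about 0.225 to 0.875 m from the base axis. Payload 3.4 kg.
Tool frame: the origin (TCP) lies at the very end of the fingers, on their centre line; the grasp point (between the pads) lies 19 mm behind it; x points along the fingers, y is the direction in which the jaws open and shut, and the axes are right-handed (so a half turn about x gives the same grasp; the last joint's range is limited). The gripper opens to 85 mm and grips with 20 to 120 N. Pads are 22 mm wide; open, the fingers measure 114 mm over their backs; the gripper's body (76 mm by 85 mm) begins 54 mm behind the grasp point. The pads swing forward as they close: fully open they stand 13 mm farther back than shut.
Start: joints at [-0.121, 0.276, 1.505, -0, 1.361, -0.121], TCP at [0.575, -0, 0.231] pointing down, gripper open.
Joint ranges: [-2.89, 2.89], [-0.75, 2.08], [0.22, 2.7], [-1.18, 4.32], [0.11, 2.71], [-2.7, 2.7]. Speed limits (rad/s): [2.57, 2.57, 3.14, 3.14, 3.14, 3.14].

## Interface

Orientations are given as a unit quaternion [w, x, y, z].
In Python, from rig import manip gives the robot as it stands. The module is installed in compiled form; this text tells all that it offers.
- The arm moves only by the tool play_rows, never from a script. Its argument "plan" is a list that holds one entry, the list of rows, each a list of 5 numbers: the closure, from 0 (fully open) to 1 (shut), then the shift along the tool's x, y, z in m, then the turn about the tool's x in degrees. A call has 1 to 12 rows; each row is the pose to reach, as a shift and turn from the pose measured when the call began, along the tool's axes at that moment; what a row does not reach only later rows make up. A row lasts 1/10 s, in which the tool goes at most 50 mm and 8.59 degrees, less where a joint would pass 70% of its speed; a pose out of reach is approached as far as the arm can. A call with a gripper value outside its range is refused whole. The fingers move at their own pace and stop on an object; "grip_force" is the grip in N (left out, the last holds). Time passes only in rows, so rows that repeat a pose let the fingers close. It gives the time, the measured TCP pose, the force and the opening at its end, in the units of the state.
- manip.get_state(): the state, without advancing time (a new reading comes with each control period).
- manip.get_image(name): name is "scene" or "side" or "wrist"; returns (picture, depth): 400x640x3 uint8, red, green, blue; 400x640 float32, m along the optical axis (not along the pixel's ray), 0 where there is no reading.
- manip.camera_params(name): a dict with "intrinsics" (3x3 intrinsics, pixels), "R" (3x3) and "t" (3): a world point X has camera coordinates R X + t; the wrist camera has in their place "mount" (4x4, takes a point from camera to tool coordinates, whose origin is the TCP and whose axes are the tool frame's). Camera axes: x right, y down, z forward; pixel columns grow to the right and rows downward; lengths in m; the calibration is good to about 2 mm. A picture is of the moment at which its call begins: read the wrist's pose just before it. camera_params takes no time and is no camera call.
- manip.sign_off(): hands the job in, once; it reports no verdict.
The state is a dict: "clock": time; "qpos": joint angles; "qd": joint speeds; "effort": joint torques, N m; "position": TCP position; "ee_rot": TCP orientation; "contact_force": force on the tool from outside, world axes, zero at the start; "moment": the same for the moment, N m; "width": finger opening in m.
Only numpy, scipy, OpenCV 4.12 (cv2) and the standard library are available. Lean on these libraries where they do the work, as an engineer would, in place of code of your own. Each camera call takes 0.05 s, during which the arm holds its last target.

## Task

Gently ease the empty orange reel along the spindle and off its red open end, feeling your way and never forcing or levering on the spindle, which has been knocked out of true. Then set the reel down gently, on edge, in the low black and grey cradle so that it sits fully home on its two bars, let go, and leave the other things on the table where they are.

Things in the scene. Friction and masses are not known exactly. Their poses are not given: they have to be found in the camera images.
- stand: Reel stand fixed to the table: steel foot 130 x 90 x 12 mm, blue upright plate 50 mm wide, top 150 mm above the table. Origin on the underside, below the upright's front face; z up; x is roughly the way the spindle points, from its fixed root to its open end, but not exactly (see spindle_pivot). The reel must not press on stand or spindle with more than 10 N, nor the robot.
- spindle_root (a point): Nominal spindle root at the upright's front face, 125 mm above the table; axes as the stand. A black boss (40 mm in diameter, 14 mm long) surrounds it. The spindle is a stiff steel rod, 14 mm in diameter, ending in a red tip about 200 mm from the upright.
- spindle_pivot (a point): Point on the spindle's axis 75 mm from the upright (along the stand's x) and 6.8 mm above the root; axes as the stand. Through it the spindle should rise 0.09 rad towards its tip and, in plan, follow the stand's x. But it was knocked: straight still, it points 0.14 rad away from that, to any side, up or down, different each time. No reading shows which way: see it or feel it.
- reel: Empty orange reel hanging loosely on the spindle. Origin at its centre; x is its axle, +x towards the spindle's open end at the start. It hangs up to 3.5 mm below the spindle's axis and, with its play, askew: its x differs from the spindle's direction by up to about 0.25 rad. Take it square to its flanges as it hangs: twisting it presses its bore on the spindle.
- reel_center (a point): Centre of the reel, axes as the reel. Flat flanges 84 mm in diameter, 4 mm thick, 26 mm over their outer faces; hub 38 mm, through bore 21 mm in diameter (3.5 mm play all round). About 0.1 kg. It starts 72 to 78 mm from the upright; the spindle's tip is about 125 mm beyond. Take it from above by the two flanges near the top of the rim, a finger either side, above the spindle.
- cradle: Low cradle fixed to the table, black base 110 x 100 x 4 mm, origin mid underside, z up. The reel's axle must lie along its x (either way round). Two grey bars along x, tops 14 mm above the table, inner edges at y = +-24 mm, bear the reel's rims. Two grey cheeks at x = +-20 mm (4 mm thick, 22 mm high) leave a 36 mm gap for the 26 mm wide reel.
- cradle_seat (a point): Where the reel's centre lies when it rests fully home in the cradle, 48.5 mm above the table; axes as the cradle.
- tape_center (a point): Centre of a roll of green tape lying flat, 100 mm in diameter, 24 mm high (leave alone).
- full_reel_center (a point): Centre of a full silver and red solder reel standing on end, 68 mm in diameter, 44 mm high (leave alone).
- board_center (a point): Centre of a red circuit board, 60 x 45 mm, 13 mm high, on a grey mat (leave alone).
- flux_center (a point): Centre of an amber flux bottle, 36 mm in diameter, 85 mm high (leave alone).
- cutters_center (a point): Middle of orange-handled side cutters lying flat, about 130 mm long, 12 mm high (leave alone).
There are look-alikes about, which are no part of the job. What is shaped like the cradle but blue, pink or purple is not meant.

How it is judged:
On the way:
1. the reel is wholly past the open end of the spindle and clear of the stand (distance between reel_center and spindle_root above 0.216 m and contact force between reel and stand below 0.1 N), for 0.1 s.
At the end, for the whole second after the job is handed in: The reel rests on edge on the cradle's two bars, between its cheeks: centre within 10 mm of the seat in plan and no more than 4 mm above it, axle within 0.3 rad of the cradle's x axis, at rest and borne by the cradle (horizontal distance between reel_center and cradle_seat below 0.01 m and z of reel_center in the frame of cradle_seat below 0.004 m and angle between the x axis of reel and the x axis of cradle, either way round below 0.3 rad and contact force between reel and cradle above 0.2 N and linear speed of reel below 0.02 m/s); the robot touches nothing.
It fails at once if the reel presses on the stand or spindle with more than 10 N (contact force between reel and stand above 10 N).
It fails at once if the robot presses on the stand or spindle with more than 10 N (contact force between any of the arm, the fingers and stand above 10 N).
It fails at once if the reel is dropped or rammed into the cradle (over 20 N) (contact force between reel and cradle above 20 N).
It fails at once if another thing on the table is shifted by more than 20 mm (distance of any of tape_center, full_reel_center, board_center, flux_center, cutters_center from where it was at the start of the episode above 0.02 m).
It also fails if it takes over 67 s, if anything falls off the work surface, if the arm or the gripper's body presses on something with over 40 N, if the wrist force passes 120 N, or if a joint passes its speed limit or range.

## Working session

There is one attempt and no reset: what is moved stays moved. The work goes in short steps, Python scripts to look and compute and a tool call to move; the robot and the scene stay as the last step left them, time stands still between calls to the robot, and variables do not carry over. Pictures are saved under pics/ and viewed, and the job is handed in when it is done.

Besides the shell and the picture viewer there is one more tool, called after "Request:" by a JSON object that holds its "method" and its "body". play_rows: Moves the arm, as the interface text tells. Its arguments: {"type":"object","properties":{"plan":{"type":"array","items":{"type":"array","items":{"type":"array","items":{"type":"number"}}}},"grip_force":{"type":"number"}},"required":["plan"]}

```bash
mkdir -p pics
cat > h.py <<'E'
import numpy as np, cv2
from rig import manip
from scipy.spatial.transform import Rotation as Rn
def save(n,im): cv2.imwrite(f'pics/{n}.png',im[...,::-1])
def q2R(q): return Rn.from_quat([q[1],q[2],q[3],q[0]]).as_matrix()
def pts(name,d,st=None):
    p=manip.camera_params(name);K=np.array(p['intrinsics'])
    v,u=np.mgrid[0:d.shape[0],0:d.shape[1]]
    C=np.stack([(u-K[0,2])/K[0,0]*d,(v-K[1,2])/K[1,1]*d,d],-1)
    if 'R' in p: return (C-np.array(p['t']))@np.array(p['R'])
    M=np.array(p['mount']);T=C@M[:3,:3].T+M[:3,3]
    R=q2R(st['ee_rot']);return T@R.T+np.array(st['position'])
E
python3 - <<'E'
from h import *
s=manip.get_state();print(s)
for n in ['scene','side','wrist']:
    im,d=manip.get_image(n);save(n+'0',im);np.savez(f'pics/{n}0.npz',im=im,d=d)
    print(n,manip.camera_params(n))
E
```

```text
{'clock': 0.0, 'qpos': array([-1.20995283e-01,  2.76589988e-01,  1.50615602e+00, -2.87433244e-06,
        1.36070543e+00, -1.21008645e-01]), 'qd': array([ 1.86653660e-03, -2.25586040e-03, -5.02574109e-04, -1.09916212e-03,
        2.78935536e-03, -9.95947305e-05]), 'effort': array([ 6.20495921e-04, -4.16768074e+01, -2.45808578e+01, -1.52056768e-04,
        1.11346930e-02,  1.69860516e-05]), 'position': array([5.74457096e-01, 6.23024610e-05, 2.30433458e-01]), 'ee_rot': array([ 0.4994865 ,  0.4995903 ,  0.50052005, -0.50040228]), 'contact_force': array([-0.49930748, -0.57208113, -0.36544471]), 'moment': array([ 0.0149523 ,  0.01377528, -0.00360104]), 'width': 0.08528291411136474}
scene {'intrinsics': array([[449.33465602,   0.        , 319.47687198],
       [  0.        , 449.33465602, 192.27687797],
       [  0.        ,   0.        ,   1.        ]]), 'R': array([[-0.4186303 ,  0.90803185, -0.01506072],
       [ 0.73841208,  0.3306827 , -0.58770447],
       [-0.52867406, -0.25715192, -0.80893549]]), 't': array([ 0.29768324, -0.34074026,  1.62295706])}
side {'intrinsics': array([[512.28
[... 168 characters left out ...]
0.10250413, -0.01392811],
       [-0.03580135,  0.46741679, -0.88331184],
       [ 0.09705334, -0.87807428, -0.46857892]]), 't': array([0.54923505, 0.16677557, 1.35622544])}
wrist {'intrinsics': array([[298.24678004,   0.        , 325.69364522],
       [  0.        , 298.24678004, 201.27990327],
       [  0.        ,   0.        ,   1.        ]]), 'mount': array([[ 1.81213710e-04, -3.18160741e-01,  9.48036766e-01,
        -1.41926965e-01],
       [ 9.99999979e-01, -3.51500464e-05, -2.02942626e-04,
         9.85836726e-04],
       [ 9.78919126e-05,  9.48036783e-01,  3.18160728e-01,
        -8.21890743e-02],
       [ 0.00000000e+00,  0.00000000e+00,  0.00000000e+00,
         1.00000000e+00]])}
```

View pics/scene0.png

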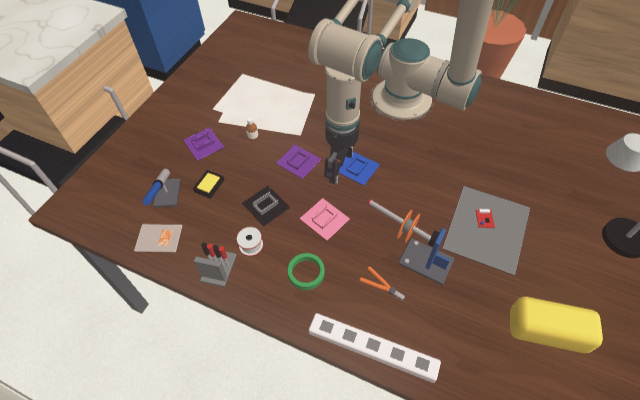

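View pics/side0.png

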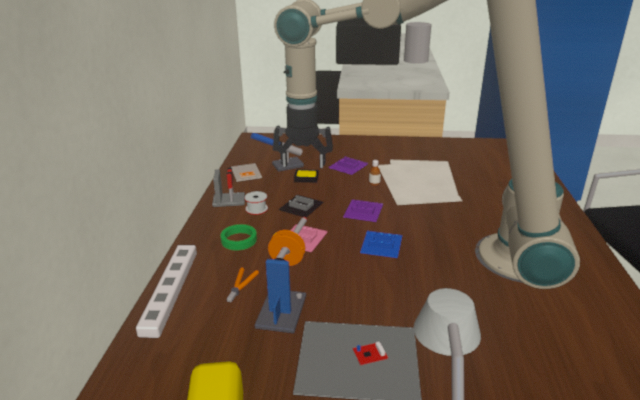

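View pics/wrist0.png

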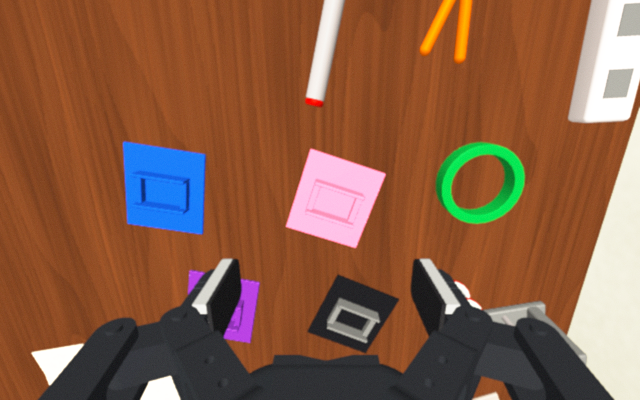

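Run:
```python
from h import *
s=manip.get_state();print(q2R(s['ee_rot']).round(2))
for n in ['scene','side','wrist']:
    z=np.load(f'pics/{n}0.npz');im,d=z['im'],z['d'];P=pts(n,d,s)
    hsv=cv2.cvtColor(im,cv2.COLOR_RGB2HSV)
    ok=d>0
    inb=ok&(P[...,0]>.3)&(P[...,0]<.8)&(P[...,1]>-.3)&(P[...,1]<.45)
    high=inb&(P[...,2]>0.09)&(P[...,2]<.19)&(P[...,1]>0.05)
    org=high&(hsv[...,0]>5)&(hsv[...,0]<18)&(hsv[...,1]>180)
    red=inb&((hsv[...,0]<4)|(hsv[...,0]>176))&(hsv[...,1]>180)&(P[...,2]>.08)
    gry=high&(hsv[...,1]<40)
    blu=high&(hsv[...,0]>100)&(hsv[...,0]<125)&(hsv[...,1]>100)
    blk=inb&(P[...,2]<.008)&(P[...,2]>-.01)&(hsv[...,2]<45)
    gb=inb&(P[...,2]<.03)&(P[...,2]>0.009)&(hsv[...,1]<50)&(P[...,1]<0.05)
    for k,m in dict(org=org,red=red,gry=gry,blu=blu,blk=blk,gb=gb).items():
        if m.sum()>3:
            p=P[m];print(n,k,m.sum(),np.median(p,0).round(4),p.min(0).round(3),p.max(0).round(3))
            v,u=np.nonzero(m);print('   px',u.min(),u.max(),v.min(),v.max())
```

```text
[[-0.  1.  0.]
 [ 0.  0. -1.]
 [-1. -0. -0.]]
scene gry 413 [0.5936 0.1941 0.1382] [0.566 0.084 0.123] [0.62  0.274 0.151]
   px 369 438 201 245
scene blu 129 [0.6155 0.2809 0.1473] [0.577 0.274 0.09 ] [0.628 0.287 0.154]
   px 431 445 229 256
scene gb 248 [ 0.6295 -0.2128  0.0157] [ 0.565 -0.256  0.009] [ 0.799 -0.167  0.028]
   px 234 277 191 254
side org 843 [0.5844 0.2107 0.142 ] [0.551 0.183 0.091] [0.634 0.221 0.17 ]
   px 268 304 230 265
side gry 129 [0.5782 0.1421 0.1369] [0.561 0.087 0.116] [0.603 0.265 0.144]
   px 278 305 219 259
side blu 543 [0.5981 0.2871 0.1244] [0.575 0.266 0.09 ] [0.623 0.294 0.151]
   px 266 288 260 285
side blk 191 [ 0.6112 -0.1946  0.0025] [ 0.552 -0.258 -0.003] [ 0.672 -0.157  0.008]
   px 281 321 201 215
side gb 262 [ 0.6361 -0.1992  0.0161] [ 0.578 -0.257  0.009] [ 0.8   -0.161  0.03 ]
   px 242 312 196 210
wrist org 5 [0.5633 0.0795 0.1364] [0.56  0.078 0.131] [0.571 0.081 0.138]
   px 305 320 103 107
wrist red 94 [0.5668 0.0817 0.1406] [0.561 0.079 0.136] [0.573 0.085 0.142]
   px 306 322 98 106
wrist gry 1842 [0.5742 0.118  0.1397] [0.561 0.084 0.135] [0.587 0.148 0.143]
   px 306 343 0 99
wrist blk 2460 [ 0.6135 -0.2066  0.0037] [ 0.55  -0.29   0.001] [ 0.68  -0.153  0.006]
   px 309 397 276 351
wrist gb 857 [ 0.614  -0.2237  0.0151] [ 0.577 -0.255  0.009] [ 0.772 -0.172  0.023]
   px 327 466 291 342
```

```bash
cat >> h.py <<'E'
from scipy.optimize import least_squares
def fitrod(p,r=0.007,a0=(0.60,0.28,0.13),b0=(0.565,0.085,0.133)):
    # points at y planes ya,yb ; params x,z there
    ya,yb=0.27,0.08
    def axis(t): return np.array([t[0],ya,t[1]]),np.array([t[2],yb,t[3]])
    def f(t):
        a,b=axis(t);u=(b-a)/np.linalg.norm(b-a);w=p-a
        return np.linalg.norm(w-np.outer(w@u,u),axis=1)-r
    q=least_squares(f,[a0[0],a0[2],b0[0],b0[2]],loss='soft_l1',f_scale=0.001)
    a,b=axis(q.x);return a,b,np.sqrt(np.mean(q.fun**2))
E
python3 - <<'E'
from h import *
s=manip.get_state()
A=[]
for n in ['scene','side','wrist']:
    z=np.load(f'pics/{n}0.npz');im,d=z['im'],z['d'];P=pts(n,d,s)
    hsv=cv2.cvtColor(im,cv2.COLOR_RGB2HSV)
    m=(d>0)&(P[...,2]>.1)&(P[...,2]<.16)&(P[...,1]>.09)&(P[...,1]<.19)&(P[...,0]>.54)&(P[...,0]<.64)&(hsv[...,1]<60)&(hsv[...,2]>90)
    m=cv2.erode(m.astype(np.uint8),np.ones((2,2)))>0
    print(n,m.sum());A.append(P[m]); 
    for yy in np.arange(.09,.19,.02):
        k=m&(P[...,1]>yy)&(P[...,1]<yy+.02)
        if k.sum()>5: print('  ',yy.round(2),k.sum(),np.median(P[k],0).round(4),np.percentile(P[k],[5,95],axis=0).round(4).tolist())
    if m.sum()>30:
        a,b,e=fitrod(P[m]);u=(b-a)/np.linalg.norm(b-a);print(n,a.round(4),b.round(4),u.round(3),e)
a,b,e=fitrod(np.vstack(A));u=(b-a)/np.linalg.norm(b-a);print(a.round(4),b.round(4),u.round(3),e)
# blue plate and foot
for n in ['scene','side']:
    z=np.load(f'pics/{n}0.npz');im,d=z['im'],z['d'];P=pts(n,d,s)
    hsv=cv2.cvtColor(im,cv2.COLOR_RGB2HSV)
    y0,y1,x0,x1=((200,290,350,470) if n=='scene' else (200,335,240,330))
    save(n+'z',cv2.resize(im[y0:y1,x0:x1],None,fx=5,fy=5,interpolation=cv2.INTER_CUBIC))
E
```

```text
scene 122
   0.09 23 [0.5762 0.1019 0.1404] [[0.5707, 0.0947, 0.1376], [0.5791, 0.109, 0.145]]
   0.11 27 [0.5794 0.1193 0.1391] [[0.5729, 0.111, 0.1367], [0.5828, 0.1288, 0.1425]]
   0.13 29 [0.5829 0.1404 0.1381] [[0.5789, 0.1312, 0.1339], [0.5863, 0.1492, 0.1419]]
   0.15 28 [0.5872 0.1609 0.1379] [[0.5827, 0.1515, 0.1352], [0.5922, 0.1692, 0.1412]]
   0.17 15 [0.592  0.1757 0.1382] [[0.5867, 0.1706, 0.1354], [0.5948, 0.1796, 0.1421]]
scene [0.6099 0.27   0.129 ] [0.5678 0.08   0.1343] [-0.216 -0.976  0.027] 0.002095474423818678
side 47
   0.09 17 [0.5664 0.1025 0.1383] [[0.5627, 0.0937, 0.1348], [0.5716, 0.1099, 0.1408]]
   0.11 19 [0.5701 0.1217 0.1373] [[0.5675, 0.1132, 0.1335], [0.5744, 0.1261, 0.1402]]
   0.13 11 [0.5723 0.1369 0.138 ] [[0.5707, 0.1309, 0.1322], [0.5763, 0.1391, 0.1411]]
side [0.6119 0.27   0.1335] [0.565  0.08   0.1325] [-0.24  -0.971 -0.005] 0.0014396009981828763
wrist 1619
   0.09 515 [0.5713 0.1002 0.1404] [[0.5648, 0.0913, 0.1374], [0.5771, 0.1091, 0.142]]
   0.11 567 [0.5756 0.1202 0.1396] [[0.5692, 0.1112, 0.1365], [0.5819, 0.129, 0.1413]]
   0.13 537 [0.5797 0.1387 0.1391] [[0.5736, 0.1309, 0.136], [0.5858, 0.1464, 0.1408]]
wrist [0.6084 0.27   0.1291] [0.5659 0.08   0.1349] [-0.218 -0.976  0.03 ] 0.0006022193775033805
[0.6086 0.27   0.1291] [0.566  0.08   0.1349] [-0.219 -0.975  0.029] 0.0008438706968799043
```

Run:
```python
from h import *
z=np.load('pics/wrist0.npz');save('wz',cv2.resize(z['im'][260:360,290:420],None,fx=5,fy=5,interpolation=cv2.INTER_CUBIC))
```

```text
(no output)
```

View pics/scenez.png

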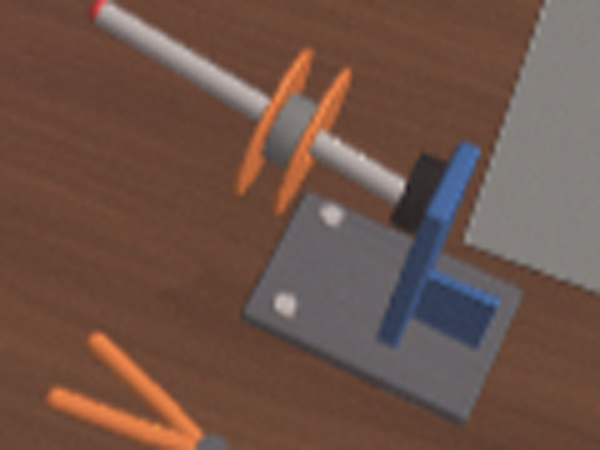

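View pics/sidez.png

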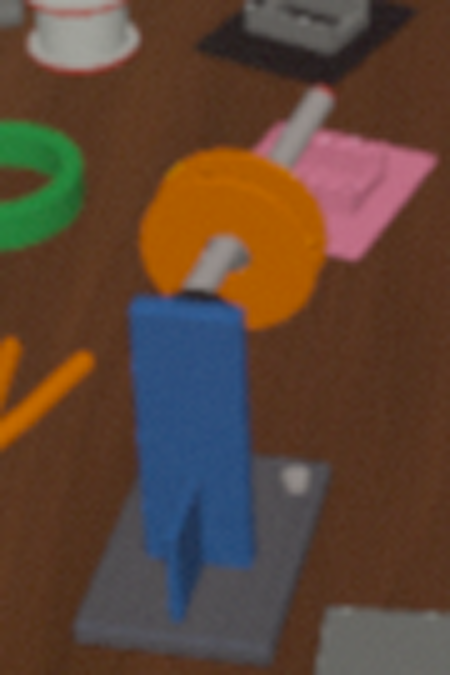

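View pics/wz.png

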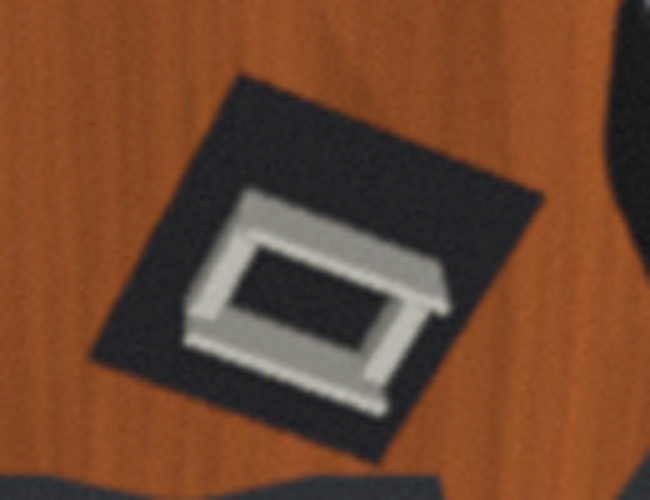

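Request:
{"method": "play_rows", "body": {"plan": [[[0,-0.01,0.0,-0.02,-8],[0,-0.03,0.0,-0.04,-16],[0,-0.03,0.005,-0.06,-24],[0,-0.03,0.007,-0.09,-32],[0,-0.03,0.01,-0.12,-40],[0,-0.03,0.012,-0.15,-48],[0,-0.03,0.015,-0.175,-56],[0,-0.03,0.017,-0.195,-64],[0,-0.03,0.02,-0.205,-72],[0,-0.03,0.02,-0.207,-77],[0,-0.03,0.02,-0.207,-77]]]}}

```text
clock: 1.25
position: [0.5944, 0.2076, 0.2601]
ee_rot: [0.702, 0.08, 0.703, -0.08]
contact_force: [-0.5, 0.6, -0.5]
width: 0.0854
```

Run:
```python
from h import *
s=manip.get_state();print(s['position'],q2R(s['ee_rot']).round(3),s['contact_force'],s['width'],s['qpos'].round(3))
im,d=manip.get_image('wrist');save('wrist1',im);np.savez('pics/wrist1.npz',im=im,d=d,pos=s['position'],q=s['ee_rot'])
```

```text
[0.59441894 0.20764685 0.26005603] [[-0.002  0.224  0.975]
 [ 0.     0.975 -0.224]
 [-1.    -0.001 -0.002]] [-0.49101584  0.63953652 -0.53212696] 0.08536457345984973 [ 2.250e-01  3.470e-01  1.329e+00  1.000e-03  1.468e+00 -1.119e+00]
```

View pics/wrist1.png

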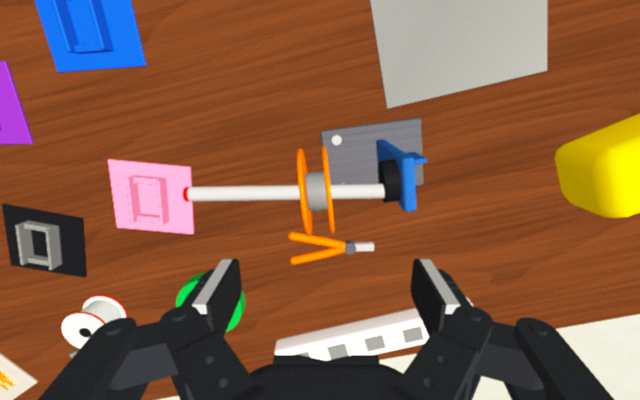

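```bash
cat >> h.py <<'E'
def rodmask(P,d,hsv,y0=.09,y1=.185):
    m=(d>0)&(P[...,2]>.1)&(P[...,2]<.165)&(P[...,1]>y0)&(P[...,1]<y1)&(P[...,0]>.53)&(P[...,0]<.65)&(hsv[...,1]<60)&(hsv[...,2]>90)
    return m
E
python3 - <<'E'
from h import *
z=np.load('pics/wrist1.npz');im,d=z['im'],z['d'];s=dict(position=z['pos'],ee_rot=z['q']);P=pts('wrist',d,s)
hsv=cv2.cvtColor(im,cv2.COLOR_RGB2HSV)
for (y0,y1) in [(.09,.185),(.235,.262)]:
    m=rodmask(P,d,hsv,y0,y1)
    for yy in np.arange(y0,y1,.015):
        k=m&(P[...,1]>yy)&(P[...,1]<yy+.015)
        if k.sum()>5: print('  ',yy.round(3),k.sum(),np.median(P[k],0).round(4),np.percentile(P[k],[3,97],axis=0).round(4).tolist())
m=rodmask(P,d,hsv,.09,.185)|rodmask(P,d,hsv,.235,.262)
a,b,e=fitrod(P[m]);u=(b-a)/np.linalg.norm(b-a);print(a.round(4),b.round(4),u.round(4),e)
org=(d>0)&(hsv[...,0]>3)&(hsv[...,0]<22)&(hsv[...,1]>150)&(P[...,2]>.08)&(P[...,2]<.19)&(P[...,1]>.17)&(P[...,1]<.25)
p=P[org];print('org',org.sum(),p.min(0),p.max(0))
t=(p-a)@u
print(np.histogram(t,bins=20))
top=p[p[:,2]>.16];print('top',top.mean(0),np.percentile(p,[1,99],axis=0))
red=((hsv[...,0]<4)|(hsv[...,0]>176))&(hsv[...,1]>150)&(P[...,2]>.1)&(P[...,1]<.1)&(P[...,1]>.06);print('red',P[red].mean(0) if red.sum() else 0)
blu=(hsv[...,0]>100)&(hsv[...,0]<125)&(hsv[...,1]>100)&(P[...,2]>.13)&(P[...,2]<.16)&(P[...,1]>.24)
q=P[blu];v,u2=np.nonzero(blu);print('blu',blu.sum(),np.percentile(q,[1,50,99],axis=0).round(4),cv2.minAreaRect(q[:,:2].astype(np.float32)*1000))
crop=cv2.resize(im[130:260,170:430],None,fx=3,fy=3,interpolation=cv2.INTER_CUBIC);save('wz1',crop)
E
```

```text
0.09 235 [0.5678 0.0976 0.1404] [[0.5624, 0.0905, 0.1357], [0.5753, 0.1045, 0.1422]]
   0.105 241 [0.5713 0.1124 0.1398] [[0.5658, 0.1055, 0.1351], [0.5789, 0.1196, 0.1417]]
   0.12 252 [0.5746 0.1275 0.1391] [[0.5687, 0.1205, 0.1336], [0.5824, 0.1347, 0.141]]
   0.135 236 [0.5778 0.1426 0.1388] [[0.5723, 0.1354, 0.1335], [0.5849, 0.1493, 0.1405]]
   0.15 237 [0.5812 0.1576 0.1385] [[0.5757, 0.1504, 0.1337], [0.5885, 0.1647, 0.1403]]
   0.165 234 [0.5848 0.1726 0.1379] [[0.5793, 0.1656, 0.1333], [0.5922, 0.1796, 0.1399]]
   0.18 59 [0.5858 0.1818 0.1378] [[0.5815, 0.1802, 0.1325], [0.593, 0.1841, 0.1396]]
   0.235 244 [0.6001 0.2423 0.1357] [[0.5943, 0.2355, 0.1298], [0.6078, 0.2495, 0.1377]]
   0.25 189 [0.6027 0.256  0.1354] [[0.5976, 0.2504, 0.1294], [0.6103, 0.2614, 0.1377]]
[0.6084 0.27   0.1291] [0.5661 0.08   0.1349] [-0.2168 -0.9758  0.0297] 0.0006767821584046547
org 1010 [0.55005345 0.18310938 0.09093948] [0.63020764 0.21684056 0.17087183]
(array([ 25,  56,  74,  95,  79,  48,   3,   0,   0,   0,   0,   0,   1,
        50,  71, 107, 148, 147,  73,  33]), array([0.05754564, 0.05911373, 0.06068182, 0.06224992, 0.06381801,
       0.0653861 , 0.0669542 , 0.06852229, 0.07009038, 0.07165847,
       0.07322657, 0.07479466, 0.07636275, 0.07793085, 0.07949894,
       0.08106703, 0.08263513, 0.08420322, 0.08577131, 0.08733941,
       0.0889075 ]))
top [0.59098531 0.19949991 0.16613666] [[0.55106092 0.18475366 0.10569604]
 [0.62850335 0.21634019 0.17009333]]
red [0.56479637 0.08251286 0.14017253]
blu 859 [[0.5753 0.2739 0.1318]
 [0.5961 0.2805 0.1488]
 [0.6229 0.2883 0.1508]] ((599.704833984375, 281.4493103027344), (13.102502822875977, 49.25257873535156), 83.18954467773438)
```

View pics/wz1.png

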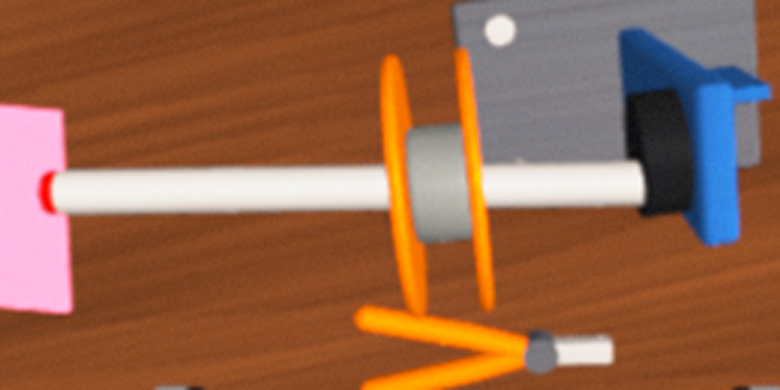

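Run:
```python
from h import *
a=np.array([.6084,.27,.1291]);u=np.array([-.2168,-.9758,.0297])
def plane(p,name):
    c=np.median(p,0);n=u.copy()
    keep=np.ones(len(p),bool)
    for i in range(8):
        c=p[keep].mean(0);n=np.linalg.svd(p[keep]-c)[2][2];n*=np.sign(n@u)
        r=(p-c)@n;keep=abs(r)<max(.0012,2*np.std(r[keep])*0.8)
    print(name,len(p),keep.sum(),'c',c.round(4),'n',n.round(3),'std',np.std(r[keep]).round(5),'yaw vs rod',np.arctan2(n[0],-n[1])-np.arctan2(u[0],-u[1]),'pitch',np.arcsin(n[2]))
    return c,n,p[keep]
s=dict(position=[0,0,0],ee_rot=[1,0,0,0])
for nm,f in [('side','side0'),('scene','scene0'),('wrist','wrist1')]:
    z=np.load(f'pics/{f}.npz');im,d=z['im'],z['d']
    if nm=='wrist': s=dict(position=z['pos'],ee_rot=z['q'])
    P=pts(nm,d,s);hsv=cv2.cvtColor(im,cv2.COLOR_RGB2HSV)
    org=(d>0)&(hsv[...,0]>3)&(hsv[...,0]<22)&(hsv[...,1]>140)&(P[...,2]>.08)&(P[...,2]<.19)&(P[...,1]>.17)&(P[...,1]<.25)&(P[...,0]>.53)&(P[...,0]<.66)
    p=P[org];t=(p-a)@u;print(nm,org.sum(),p.min(0).round(4),p.max(0).round(4),np.histogram(t,bins=12,range=(.04,.1))[0])
    if nm=='side': c,n,k=plane(p,'side');print('dist to other',np.histogram((p-c)@n,bins=12))
    if nm!='side':
        plane(p[t<.07],nm+' root flange');plane(p[t>.0745],nm+' tip flange')
```

```text
side 862 [0.5508 0.1834 0.0886] [0.6336 0.2481 0.1697] [  0   0  15 272 329  36   0  27 141  40   1   0]
side 862 337 c [0.5908 0.212  0.1344] n [-0.124 -0.992  0.036] std 0.00066 yaw vs rod 0.09396791885636993 pitch 0.03635706525614615
dist to other (array([  1,   0,   0,   0,   0,   5, 426, 219,   2,   1, 133,  75]), array([-0.03777759, -0.03228526, -0.02679292, -0.02130058, -0.01580825,
       -0.01031591, -0.00482358,  0.00066876,  0.0061611 ,  0.01165343,
        0.01714577,  0.0226381 ,  0.02813044]))
scene 204 [0.5528 0.1806 0.0864] [0.6357 0.2157 0.1728] [ 0  0  0 43 58  3  0 10 74 16  0  0]
scene root flange 104 78 c [0.6009 0.21   0.1377] n [-0.129 -0.991  0.024] std 0.00048 yaw vs rod 0.08878486757541496 pitch 0.023811443683989856
scene tip flange 100 74 c [0.6022 0.1877 0.1418] n [-0.138 -0.99   0.02 ] std 0.00045 yaw vs rod 0.08010149171682063 pitch 0.019973035792107276
wrist 1022 [0.5501 0.1831 0.0909] [0.6302 0.2168 0.1709] [  0   0   0  50 273  64   0  73 390 172   0   0]
wrist root flange 387 247 c [0.5848 0.2114 0.1595] n [-0.13  -0.99   0.051] std 0.00068 yaw vs rod 0.08804421933705098 pitch 0.0507881896283242
wrist tip flange 635 442 c [0.5854 0.191  0.1486] n [-0.122 -0.992  0.017] std 0.00051 yaw vs rod 0.09607357463436887 pitch 0.017218883310334155
```

Request:
{"method": "play_rows", "body": {"plan": [[[0.2,0.02,-0.004,0,-3],[0.3,0.045,-0.0087,0.0005,-5.6],[0.4,0.065,-0.0087,0.0005,-5.6],[0.45,0.075,-0.0087,0.0005,-5.6],[0.45,0.08,-0.0087,0.0005,-5.6],[0.45,0.08,-0.0087,0.0005,-5.6]]]}}

```text
clock: 1.9
position: [0.5928, 0.1984, 0.18]
ee_rot: [0.705, 0.046, 0.707, -0.047]
contact_force: [0.6, -0.0, -0.6]
width: 0.0468
```

Run:
```python
from h import *
s=manip.get_state();print(s['position'],q2R(s['ee_rot']).round(3),s['contact_force'],s['width'],s['qpos'].round(3))
im,d=manip.get_image('wrist');save('wrist2',im);np.savez('pics/wrist2.npz',im=im,d=d,pos=s['position'],q=s['ee_rot'])
```

```text
[0.59276744 0.19841806 0.18000234] [[-0.003  0.131  0.991]
 [-0.     0.991 -0.131]
 [-1.    -0.001 -0.003]] [ 0.55332451 -0.0054202  -0.55492857] 0.046794897140843505 [ 0.212  0.383  1.473  0.     1.288 -1.228]
```

View pics/wrist2.png

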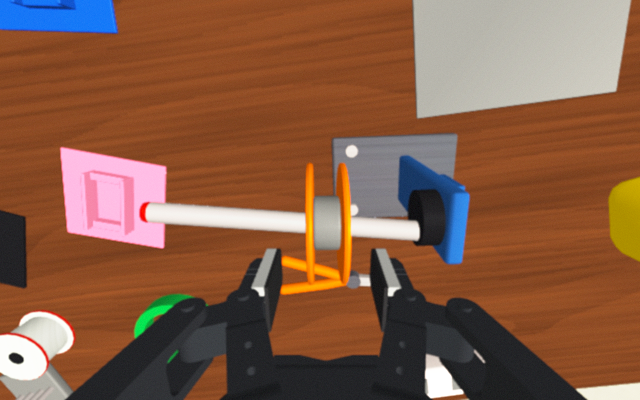

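Request:
{"method": "play_rows", "body": {"plan": [[[0.45,0.012,0.0005,0,0],[0.45,0.022,0.0005,0,0],[0.45,0.03,0.0005,0,0],[0.45,0.036,0.0005,0,0],[0.5,0.037,0.0005,0,0],[0.55,0.037,0.0005,0,0],[0.57,0.037,0.0005,0,0],[0.58,0.037,0.0005,0,0]]]}}

```text
clock: 2.75
position: [0.5936, 0.1991, 0.1442]
ee_rot: [0.705, 0.046, 0.706, -0.046]
contact_force: [-0.9, 1.4, -0.8]
width: 0.0361
```

Run:
```python
from h import *
s=manip.get_state();print(s['position'],s['contact_force'],s['moment'],s['width'])
for n in ['wrist','side']:
    im,d=manip.get_image(n);np.savez(f'pics/{n}3.npz',im=im,d=d,pos=s['position'],q=s['ee_rot'])
    c=im[100:400,180:480] if n=='wrist' else im[180:330,220:360]
    save(n+'3',cv2.resize(c,None,fx=2 if n=='wrist' else 4,fy=2 if n=='wrist' else 4,interpolation=cv2.INTER_CUBIC))
```

```text
[0.59355047 0.19914327 0.14419468] [-0.8859915   1.40479445 -0.78706876] [ 0.012405   -0.00854935  0.04980908] 0.03611719062457843
```

View pics/wrist3.png

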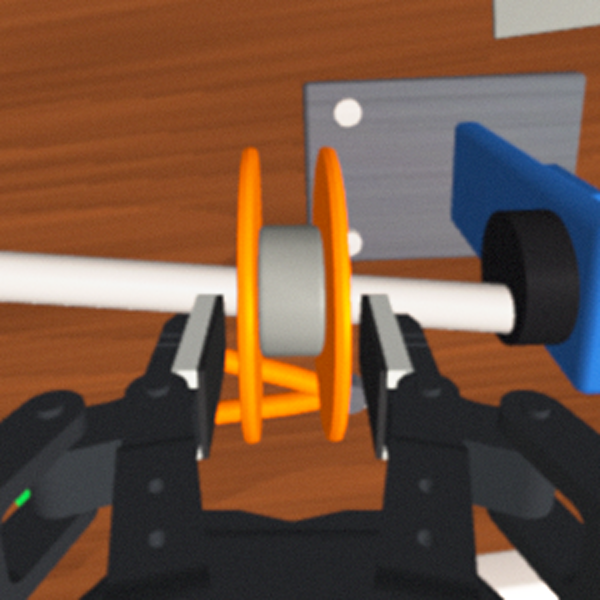

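View pics/side3.png

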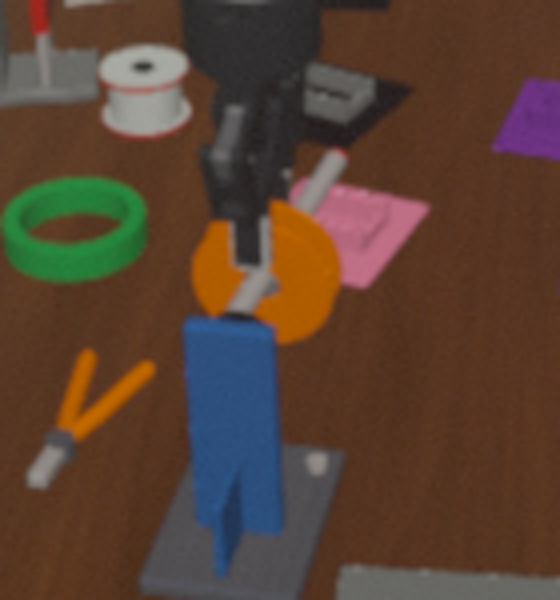

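Request:
{"method": "play_rows", "body": {"plan": [[[0.6,0.001,0.0007,0,0],[0.62,0.001,0.0007,0,0],[0.64,0.001,0.0007,0,0],[0.66,0.001,0.0007,0,0],[0.68,0.001,0.0007,0,0],[0.7,0.001,0.0007,0,0],[0.72,0.001,0.0007,0,0],[0.75,0.001,0.0007,0,0],[0.75,0.001,0.0007,0,0]]], "grip_force": 20}}

```text
clock: 3.75
position: [0.5935, 0.1997, 0.1432]
ee_rot: [0.705, 0.046, 0.706, -0.046]
contact_force: [-0.8, -0.7, 0.9]
width: 0.0251
```

```bash
cat > st.py <<'E'
from h import *
import sys
k=sys.argv[1]
s=manip.get_state();print(s['clock'],s['position'].round(4),'F',s['contact_force'].round(2),'M',s['moment'].round(3),s['width'].round(4));print(q2R(s['ee_rot']).round(3)[:, 1])
im,d=manip.get_image('wrist');np.savez(f'pics/wrist{k}.npz',im=im,d=d,pos=s['position'],q=s['ee_rot'])
save('wrist'+k,cv2.resize(im[60:400,100:540],None,fx=1.7,fy=1.7,interpolation=cv2.INTER_CUBIC))
E
python3 st.py 4
```

```text
Traceback (most recent call last):
  File "st.py", line 4, in <module>
    s=manip.get_state();print(s['clock'],s['position'].round(4),'F',s['contact_force'].round(2),'M',s['moment'].round(3),s['width'].round(4));print(q2R(s['ee_rot']).round(3)[:, 1])
                                                                                                                         ^^^^^^^^^^^^^^^^
AttributeError: 'float' object has no attribute 'round'
```

```bash
sed -i "s/s\['width'\].round(4)/round(s['width'],4)/" st.py; python3 st.py 4
```

```text
3.75 [0.5935 0.1997 0.1432] F [-0.85 -0.7   0.88] M [-0.228  0.072  0.019] 0.0251
[ 0.131  0.991 -0.   ]
```

View pics/wrist4.png

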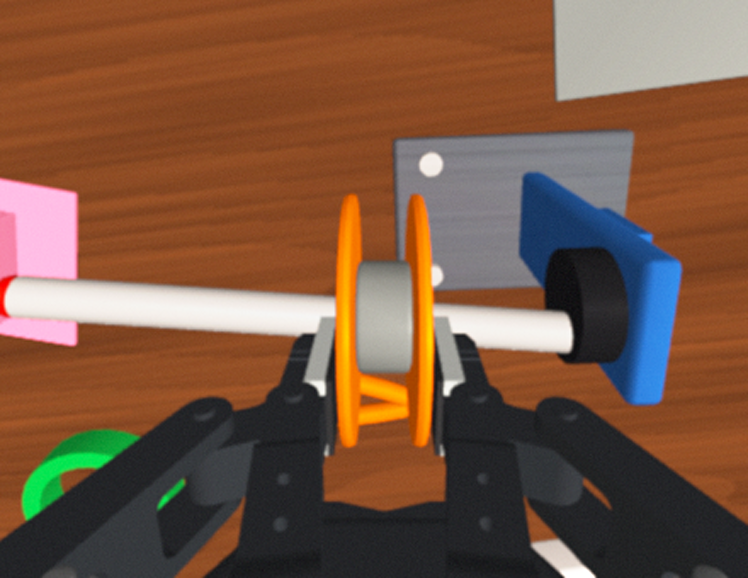

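Run:
```python
from h import *
for i in range(4):
    manip.get_image('wrist' if i else 'side')
    s=manip.get_state();print(s['clock'],s['contact_force'].round(2),s['moment'].round(3),s['position'].round(4),round(s['width'],4),s['effort'].round(2))
```

```text
3.85 [-0.98 -0.55  0.74] [-0.261  0.145 -0.044] [0.5935 0.1996 0.1432] 0.0257 [  0.58 -47.01 -22.91   0.38  -0.33   0.  ]
3.9 [-0.54 -1.97  1.18] [-0.19   0.123  0.013] [0.5935 0.1997 0.1432] 0.0256 [  0.61 -46.97 -22.91   0.4   -0.35   0.  ]
3.95 [-0.62 -1.47  2.59] [-0.26   0.15  -0.006] [0.5935 0.1997 0.1432] 0.0257 [  0.65 -46.92 -22.91   0.42  -0.36   0.  ]
4.0 [-1.28 -1.47  1.58] [-0.256  0.127  0.049] [0.5935 0.1997 0.1432] 0.0258 [  0.68 -46.88 -22.92   0.44  -0.38   0.  ]
```

Request:
{"method": "play_rows", "body": {"plan": [[[0.75,-0.001,0,0,0],[0.75,-0.002,0,0,0],[0.75,-0.003,0,0,0],[0.75,-0.0035,0,0,0],[0.75,-0.0035,0,0,0]]]}}

```text
clock: 4.5
position: [0.5936, 0.1998, 0.1467]
ee_rot: [0.705, 0.046, 0.706, -0.046]
contact_force: [-0.6, 0.0, -1.1]
width: 0.0255
```

```bash
python3 st.py 5
```

```text
4.5 [0.5936 0.1998 0.1467] F [-0.64  0.05 -1.15] M [-0.001  0.046 -0.007] 0.0255
[ 0.131  0.991 -0.   ]
```

View pics/wrist5.png

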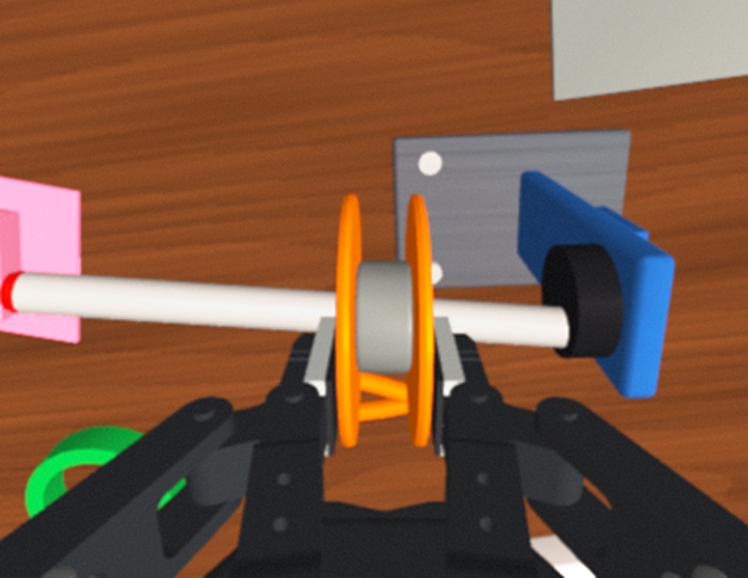

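```bash
cat > hub.py <<'E'
from h import *
import sys
z=np.load(f'pics/wrist{sys.argv[1]}.npz');im,d=z['im'],z['d'];s=dict(position=z['pos'],ee_rot=z['q']);P=pts('wrist',d,s)
hsv=cv2.cvtColor(im,cv2.COLOR_RGB2HSV)
R=q2R(z['q']);L=(P-z['pos'])@R   # tool coords: x down,y axle,z lateral
m=(d>0)&(hsv[...,1]<70)&(abs(L[...,1])<.0075)&(L[...,0]>-.02)&(L[...,0]<.03)&(abs(L[...,2])<.022)
m=cv2.erode(m.astype(np.uint8),np.ones((3,3)))>0
p=L[m]
f=lambda t:np.hypot(p[:,0]-t[0],p[:,2]-t[1])-.019
q=least_squares(f,[.02,0],loss='soft_l1',f_scale=.001);print('hub pts',m.sum(),'centre tool x,z',q.x.round(4),'rms',np.sqrt(np.mean(q.fun**2)).round(5), 'zrange',p[:,2].min().round(4),p[:,2].max().round(4))
o=(d>0)&(hsv[...,0]>3)&(hsv[...,0]<22)&(hsv[...,1]>140)&(abs(L[...,1])<.018)&(L[...,0]<.05)&(abs(L[...,2])<.05)
po=L[o];print('flange y range',np.percentile(po[:,1],[1,99]).round(4),'x min',np.percentile(po[:,0],1).round(4),'z range',np.percentile(po[:,2],[.5,99.5]).round(4))
# rod, any with seen either side of the reel
c=z['pos']+R@np.array([q.x[0],0,q.x[1]]);print('reel centre world',c.round(4))
W=P
rm=(d>0)&(W[...,2]>.12)&(W[...,2]<.155)&(hsv[...,1]<60)&(hsv[...,2]>90)&(W[...,1]>.088)&(W[...,1]<.262)&(abs(L[...,1])>.03)&(abs(L[...,2])<.05)
rm=cv2.erode(rm.astype(np.uint8),np.ones((2,2)))>0
if rm.sum()>50:
    a,b,e=fitrod(P[rm]);u=(b-a)/np.linalg.norm(b-a)
    w=c-a;off=w-(w@u)*u;print('rod',rm.sum(),a.round(4),b.round(4),u.round(4),'rms',round(e,5))
    print('t from a',(w@u).round(4),'reel centre minus axis, world',off.round(4),'tool',(R.T@off).round(4),'u tool',(R.T@u).round(4))
E
python3 hub.py 5; python3 hub.py 4
```

```text
hub pts 1549 centre tool x,z [ 0.0157 -0.0006] rms 0.00054 zrange -0.0201 0.0119
flange y range [-0.0124  0.0134] x min -0.0306 z range [-0.0423  0.0358]
reel centre world [0.5929 0.1999 0.131 ]
rod 4741 [0.6083 0.27   0.1291] [0.5661 0.08   0.1348] [-0.2165 -0.9758  0.0296] rms 0.00055
t from a 0.0718 reel centre minus axis, world [ 0.0002 -0.0001 -0.0002] tool [ 0.0002 -0.      0.0002] u tool [-0.0296 -0.9958 -0.0872]
hub pts 1560 centre tool x,z [ 0.0157 -0.0006] rms 0.00054 zrange -0.0201 0.0118
flange y range [-0.0124  0.0134] x min -0.0307 z range [-0.0423  0.0359]
reel centre world [0.5929 0.1997 0.1275]
rod 4941 [0.6083 0.27   0.129 ] [0.5661 0.08   0.1348] [-0.2166 -0.9758  0.0298] rms 0.00055
t from a 0.0719 reel centre minus axis, world [ 0.0001 -0.0001 -0.0036] tool [ 0.0036 -0.0001  0.0002] u tool [-0.0295 -0.9958 -0.0872]
```

Request:
{"method": "play_rows", "body": {"plan": [[[0.75,0,0,0,1.5],[0.75,-0.0001,-0.003,-0.0003,3],[0.75,-0.0002,-0.007,-0.0006,4.5],[0.75,-0.0003,-0.012,-0.001,5],[0.75,-0.0005,-0.018,-0.0016,5],[0.75,-0.0007,-0.024,-0.0021,5],[0.75,-0.0009,-0.03,-0.0026,5],[0.75,-0.001,-0.035,-0.0031,5],[0.75,-0.0012,-0.039,-0.0034,5],[0.75,-0.0012,-0.04,-0.0035,5],[0.75,-0.0012,-0.04,-0.0035,5]]]}}

```text
clock: 5.65
position: [0.5848, 0.1604, 0.1479]
ee_rot: [0.703, 0.077, 0.703, -0.077]
contact_force: [-0.3, 1.4, -1.5]
width: 0.0252
```

```bash
python3 st.py 6; python3 hub.py 6
```

```text
5.65 [0.5848 0.1604 0.1479] F [-0.34  1.4  -1.49] M [ 0.069 -0.022  0.037] 0.0252
[0.217 0.976 0.   ]
hub pts 1559 centre tool x,z [ 0.0157 -0.0006] rms 0.00054 zrange -0.0201 0.0115
flange y range [-0.0123  0.0135] x min -0.0298 z range [-0.0424  0.0358]
reel centre world [0.5842 0.1606 0.1323]
rod 4540 [0.6083 0.27   0.129 ] [0.5661 0.08   0.1348] [-0.2166 -0.9758  0.0297] rms 0.00054
t from a 0.1121 reel centre minus axis, world [ 0.0002 -0.     -0.0001] tool [ 0.0001 -0.      0.0002] u tool [-2.970e-02 -9.996e-01  1.000e-04]
```

View pics/wrist6.png

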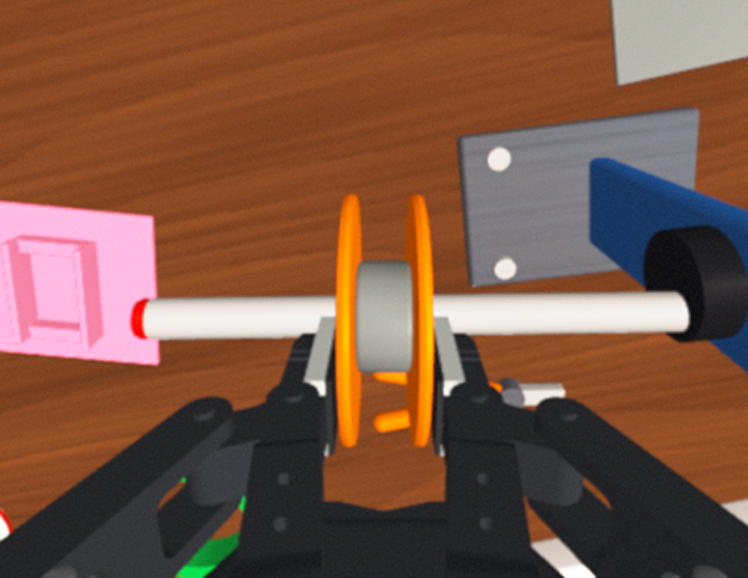

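Request:
{"method": "play_rows", "body": {"plan": [[[0.75,-0.0001,-0.004,0,0],[0.75,-0.0003,-0.011,0,0],[0.75,-0.0006,-0.02,0,0],[0.75,-0.0009,-0.03,0,0],[0.75,-0.0012,-0.04,0,0],[0.75,-0.0015,-0.05,0,0],[0.75,-0.0018,-0.06,0,0],[0.75,-0.002,-0.068,0,0],[0.75,-0.0022,-0.075,0,0],[0.75,-0.0024,-0.08,0,0],[0.75,-0.0024,-0.08,0,0]]]}}

```text
clock: 6.8
position: [0.5674, 0.0819, 0.1503]
ee_rot: [0.703, 0.077, 0.703, -0.077]
contact_force: [0.8, 0.6, -1.3]
width: 0.0257
```

```bash
python3 st.py 7; python3 hub.py 7
```

```text
6.8 [0.5674 0.0819 0.1503] F [ 0.84  0.57 -1.25] M [ 0.049  0.02  -0.044] 0.0257
[ 0.217  0.976 -0.   ]
hub pts 1572 centre tool x,z [ 0.0156 -0.0007] rms 0.00055 zrange -0.0205 0.0118
flange y range [-0.0124  0.0134] x min -0.0297 z range [-0.0424  0.0358]
reel centre world [0.5668 0.082  0.1347]
rod 5686 [0.6083 0.27   0.1289] [0.5661 0.08   0.1348] [-0.2164 -0.9758  0.0301] rms 0.00053
t from a 0.1926 reel centre minus axis, world [ 0.0002 -0.     -0.    ] tool [ 0.     -0.      0.0002] u tool [-3.010e-02 -9.995e-01  9.000e-04]
```

Request:
{"method": "play_rows", "body": {"plan": [[[0.75,-0.0002,-0.006,0,0],[0.75,-0.0005,-0.016,0,0],[0.75,-0.0008,-0.026,0,0],[0.75,-0.0011,-0.036,0,0],[0.75,-0.0014,-0.046,0,0],[0.75,-0.002,-0.056,0,0],[0.75,-0.01,-0.068,0,0],[0.75,-0.02,-0.08,0,0],[0.75,-0.03,-0.1,0,0],[0.75,-0.04,-0.12,0,0],[0.75,-0.04,-0.13,0,0],[0.75,-0.04,-0.13,0,0]]]}}

```text
clock: 8.05
position: [0.5393, -0.046, 0.1909]
ee_rot: [0.703, 0.078, 0.703, -0.078]
contact_force: [0.2, 1.2, -1.5]
width: 0.0256
```

```bash
python3 st.py 8
python3 - <<'E'
from h import *
im,d=manip.get_image('scene');save('scene8',im)
E
```

```text
8.05 [ 0.5393 -0.046   0.1909] F [ 0.16  1.2  -1.54] M [0.02  0.022 0.005] 0.0256
[0.219 0.976 0.   ]
```

View pics/wrist8.png

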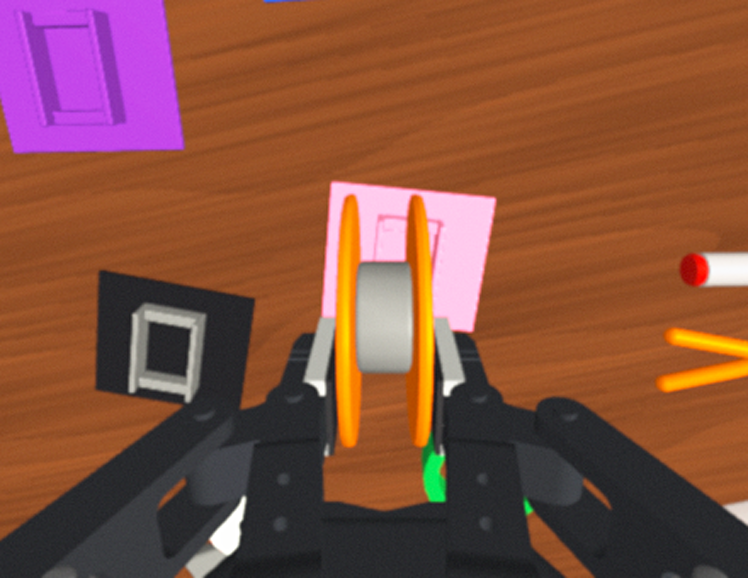

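View pics/scene8.png

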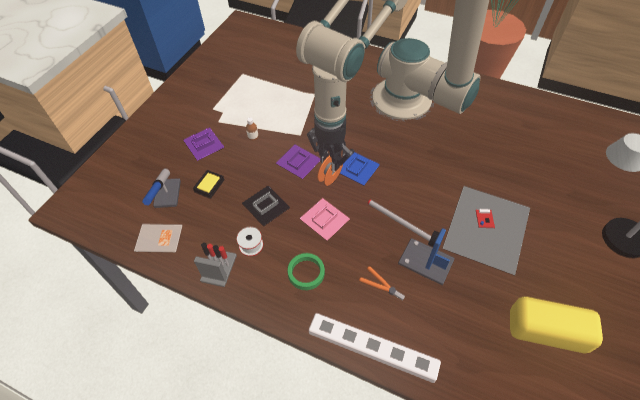

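Run:
```python
from h import *
for k in ['0','8']:
    z=np.load(f'pics/wrist{k}.npz');im,d=z['im'],z['d']
    s=dict(position=z['pos'],ee_rot=z['q']) if k!='0' else dict(position=[.574457,.0000623,.230433],ee_rot=[.4994865,.4995903,.50052,-.500402])
    P=pts('wrist',d,s);hsv=cv2.cvtColor(im,cv2.COLOR_RGB2HSV)
    box=(d>0)&(P[...,0]>.52)&(P[...,0]<.71)&(P[...,1]<-.12)&(P[...,1]>-.32)
    base=box&(P[...,2]<.009)&(P[...,2]>-.004)&(hsv[...,2]<70)&(hsv[...,1]<90)
    n,lab,stt,_=cv2.connectedComponentsWithStats(base.astype(np.uint8));i=1+np.argmax(stt[1:,4]);bm=lab==i
    # cast onto z=.004 plane through hull
    pb=P[bm];print(k,'base',bm.sum(),np.median(pb[:,2]).round(4),cv2.minAreaRect((pb[:,:2]*1000).astype(np.float32)))
    bx=box&(hsv[...,1]<60)&(hsv[...,2]>70)&(P[...,0]>.55)&(P[...,0]<.66)&(P[...,1]<-.16)
    ch=bx&(P[...,2]>.0185)&(P[...,2]<.027);br=bx&(P[...,2]>.0115)&(P[...,2]<.0165);al=bx&(P[...,2]>.011)&(P[...,2]<.027)
    for nm,m in [('cheek',ch),('bar',br),('all',al)]:
        p=P[m];n2=m.sum()
        if n2>10: print('  ',nm,n2,p.mean(0).round(4),cv2.minAreaRect((p[:,:2]*1000).astype(np.float32)))
    y,x=np.nonzero(al);vis=im.copy();vis[ch]=[255,0,0];vis[br]=[0,255,0]
    x0,y0=(290,260) if k=='0' else (100,200)
    save('cr'+k,cv2.resize(vis[y0:y0+130,x0:x0+170],None,fx=4,fy=4,interpolation=cv2.INTER_NEAREST))
```

```text
0 base 2382 0.0032 ((613.601806640625, -223.24429321289062), (109.87846374511719, 98.84794616699219), 65.5545654296875)
   cheek 278 [ 0.6135 -0.2228  0.0207] ((613.3927001953125, -223.92898559570312), (45.240936279296875, 63.77132797241211), 66.01284790039062)
   bar 363 [ 0.6118 -0.2238  0.0136] ((613.8536987304688, -222.34152221679688), (42.83016586303711, 64.30224609375), 65.89785766601562)
   all 741 [ 0.6127 -0.223   0.0166] ((613.5462646484375, -223.67352294921875), (45.7247428894043, 64.3354721069336), 65.14006805419922)
8 base 3541 0.0035 ((613.41015625, -221.85406494140625), (108.7481918334961, 98.75421905517578), 66.0004653930664)
   cheek 365 [ 0.6129 -0.2224  0.0211] ((614.5484619140625, -222.7567138671875), (44.507225036621094, 64.30805969238281), 65.51910400390625)
   bar 488 [ 0.6116 -0.2225  0.0136] ((614.4320068359375, -222.36373901367188), (43.55797576904297, 64.81483459472656), 66.02753448486328)
   all 939 [ 0.6119 -0.2225  0.0167] ((614.3339233398438, -222.63377380371094), (44.44786834716797, 64.92681884765625), 65.70899200439453)
```

View pics/cr0.png

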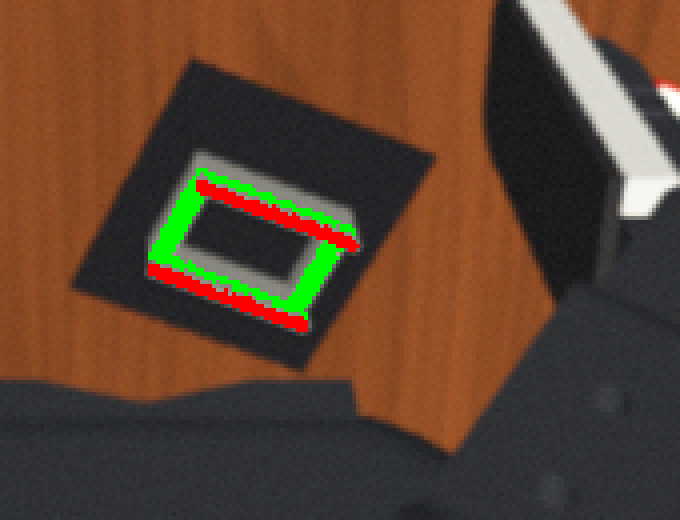

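View pics/cr8.png

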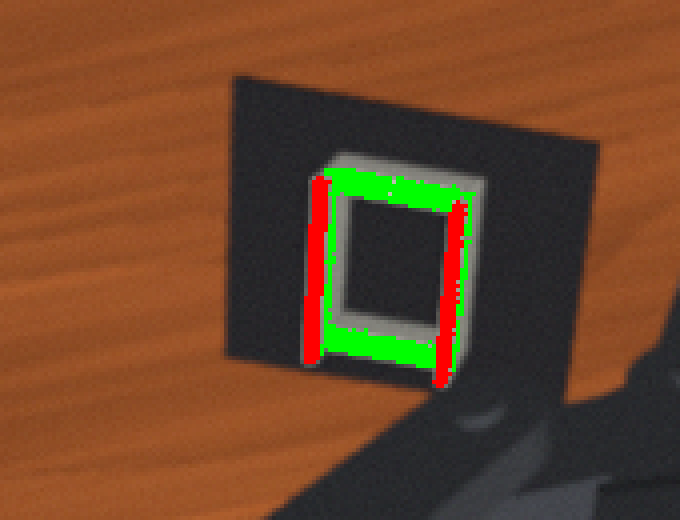

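Request:
{"method": "play_rows", "body": {"plan": [[[0.75,0,-0.006,0.004,1],[0.75,0,-0.02,0.013,2],[0.75,0,-0.036,0.025,3.5],[0.75,0,-0.052,0.037,5],[0.75,0,-0.07,0.05,6.5],[0.75,0.01,-0.09,0.064,8],[0.75,0.02,-0.108,0.078,9.5],[0.75,0.03,-0.125,0.09,10.5],[0.75,0.04,-0.14,0.101,11.2],[0.75,0.05,-0.15,0.108,11.6],[0.75,0.05,-0.155,0.111,11.6],[0.75,0.05,-0.1564,0.1119,11.6]]]}}

```text
clock: 9.35
position: [0.6142, -0.2216, 0.1393]
ee_rot: [0.691, 0.149, 0.692, -0.148]
contact_force: [-0.2, 0.8, -1.1]
width: 0.0256
```

```bash
python3 st.py 9; python3 hub.py 9|head -3
python3 - <<'E'
from h import *
im,d=manip.get_image('side');save('side9',cv2.resize(im[130:260,220:400],None,fx=4,fy=4,interpolation=cv2.INTER_CUBIC))
E
```

```text
9.35 [ 0.6142 -0.2216  0.1393] F [-0.15  0.83 -1.06] M [-0.001  0.013  0.038] 0.0256
[0.41  0.912 0.001]
hub pts 1554 centre tool x,z [ 0.0157 -0.0008] rms 0.00052 zrange -0.0202 0.0117
flange y range [-0.0122  0.0136] x min -0.0302 z range [-0.0426  0.0356]
reel centre world [ 0.6134 -0.2213  0.1236]
```

View pics/wrist9.png

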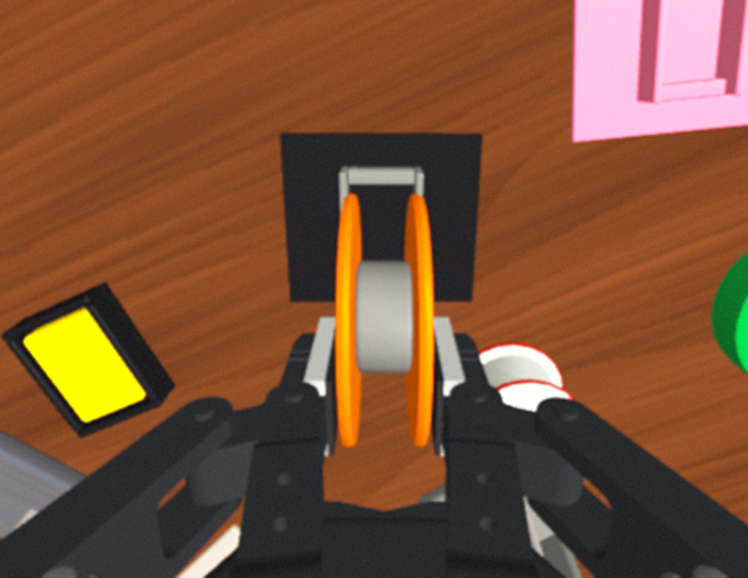

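View pics/side9.png

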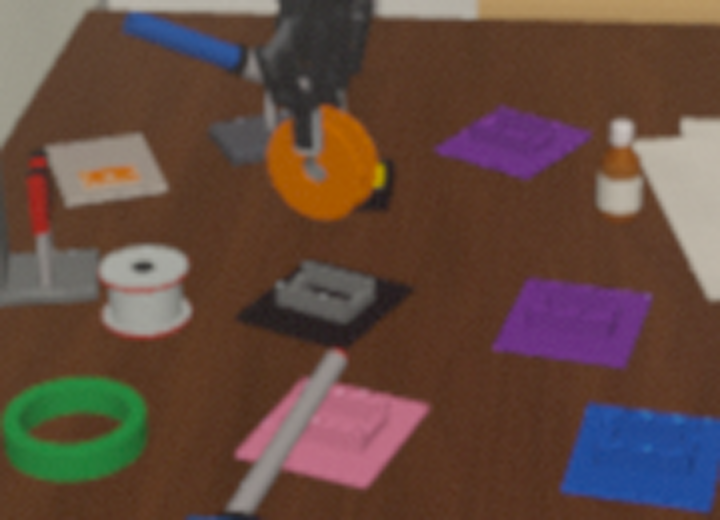

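Request:
{"method": "play_rows", "body": {"plan": [[[0.75,0.006,-0.001,0.0005,0],[0.75,0.016,-0.0018,0.0008,0],[0.75,0.028,-0.0018,0.0008,0],[0.75,0.038,-0.0018,0.0008,0],[0.75,0.046,-0.0018,0.0008,0],[0.75,0.052,-0.0018,0.0008,0],[0.75,0.056,-0.0018,0.0008,0],[0.75,0.058,-0.0018,0.0008,0],[0.75,0.058,-0.0018,0.0008,0]]]}}

```text
clock: 10.35
position: [0.6144, -0.2229, 0.0821]
ee_rot: [0.691, 0.149, 0.692, -0.148]
contact_force: [-0.0, 0.3, -1.0]
width: 0.0256
```

```bash
python3 st.py 10; python3 hub.py 10|head -3
python3 - <<'E'
from h import *
im,d=manip.get_image('side');save('side10',cv2.resize(im[130:260,220:400],None,fx=4,fy=4,interpolation=cv2.INTER_CUBIC))
E
```

```text
10.35 [ 0.6144 -0.2229  0.0821] F [-0.01  0.25 -0.98] M [ 0.078 -0.01  -0.008] 0.0256
[0.41  0.912 0.001]
hub pts 1586 centre tool x,z [ 0.0157 -0.0008] rms 0.00053 zrange -0.0206 0.0119
flange y range [-0.0122  0.0136] x min -0.0299 z range [-0.0426  0.0359]
reel centre world [ 0.6136 -0.2225  0.0665]
```

View pics/wrist10.png

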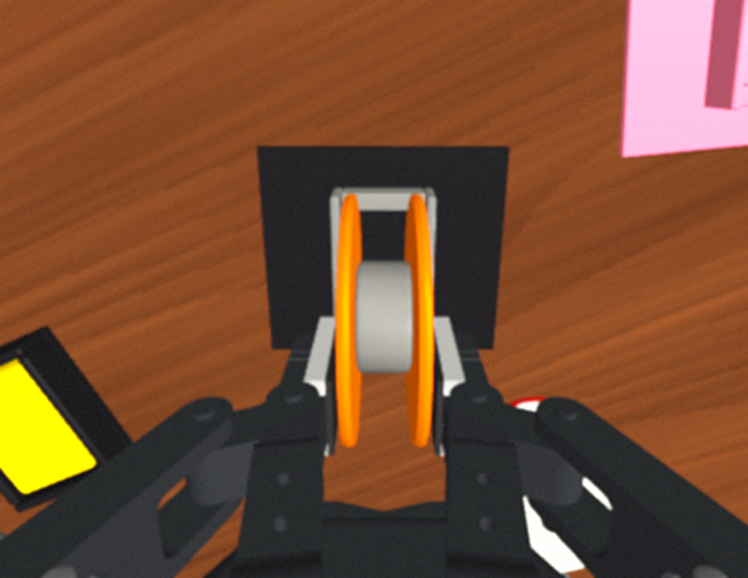

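View pics/side10.png

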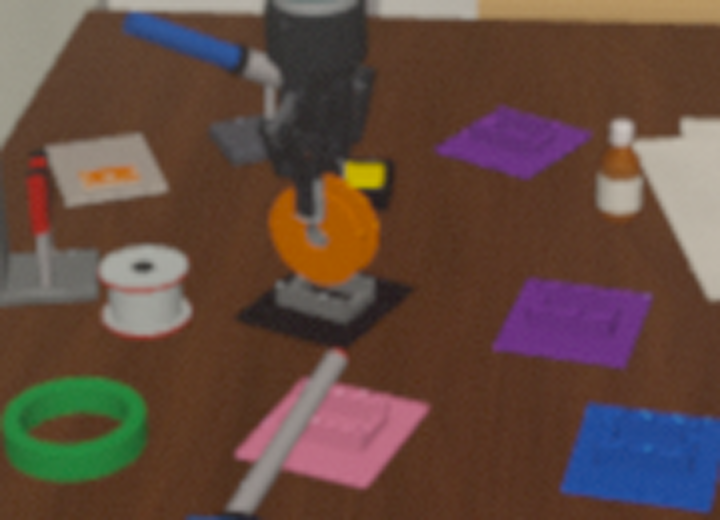

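Request:
{"method": "play_rows", "body": {"plan": [[[0.75,0.003,-0.0005,0,0],[0.75,0.007,-0.0005,0,0],[0.75,0.01,-0.0005,0,0],[0.75,0.0125,-0.0005,0,0],[0.75,0.014,-0.0005,0,0],[0.75,0.015,-0.0005,0,0],[0.75,0.0155,-0.0005,0,0],[0.75,0.016,-0.0005,0,0],[0.75,0.016,-0.0005,0,0]]]}}

```text
clock: 11.35
position: [0.6144, -0.2234, 0.0666]
ee_rot: [0.692, 0.149, 0.691, -0.148]
contact_force: [-0.1, -0.7, -1.4]
width: 0.0258
```

```bash
python3 st.py 11; python3 hub.py 11|head -3
```

```text
11.35 [ 0.6144 -0.2234  0.0666] F [-0.14 -0.72 -1.39] M [-0.047 -0.058 -0.049] 0.0258
[0.409 0.912 0.001]
hub pts 1563 centre tool x,z [ 0.0157 -0.0008] rms 0.00054 zrange -0.0201 0.0115
flange y range [-0.0122  0.0136] x min -0.0298 z range [-0.0426  0.0358]
reel centre world [ 0.6137 -0.2231  0.0509]
```

Request:
{"method": "play_rows", "body": {"plan": [[[0.75,0.0004,0,0,0],[0.75,0.0008,0,0,0],[0.75,0.0012,0,0,0],[0.75,0.0016,0,0,0],[0.75,0.0016,0,0,0]]]}}

```text
clock: 11.9
position: [0.6144, -0.2234, 0.065]
ee_rot: [0.691, 0.149, 0.691, -0.148]
contact_force: [1.2, -0.3, -1.4]
width: 0.0254
```

Request:
{"method": "play_rows", "body": {"plan": [[[0.75,0.0003,0,0,0],[0.75,0.0006,0,0,0],[0.75,0.0006,0,0,0]]]}}

```text
clock: 12.2
position: [0.6144, -0.2234, 0.0644]
ee_rot: [0.691, 0.149, 0.691, -0.148]
contact_force: [0.3, -0.6, -1.3]
width: 0.0257
```

Request:
{"method": "play_rows", "body": {"plan": [[[0.75,0.0003,0,0,0],[0.75,0.0005,0,0,0],[0.75,0.0005,0,0,0]]]}}

```text
clock: 12.5
position: [0.6143, -0.2234, 0.0638]
ee_rot: [0.691, 0.149, 0.691, -0.148]
contact_force: [-0.1, 0.0, -2.0]
width: 0.0256
```

Request:
{"method": "play_rows", "body": {"plan": [[[0.75,0.0003,0,0,0],[0.75,0.0003,0,0,0]]]}}

```text
clock: 12.7
position: [0.6143, -0.2234, 0.0635]
ee_rot: [0.691, 0.149, 0.691, -0.148]
contact_force: [0.3, 0.8, -0.9]
width: 0.0257
```

Request:
{"method": "play_rows", "body": {"plan": [[[0.75,0.0003,0,0,0],[0.75,0.0003,0,0,0]]]}}

```text
clock: 12.9
position: [0.6143, -0.2234, 0.0632]
ee_rot: [0.691, 0.149, 0.691, -0.148]
contact_force: [0.1, -0.2, -1.3]
width: 0.0256
```

Request:
{"method": "play_rows", "body": {"plan": [[[0.75,0.0003,0,0,0],[0.75,0.0003,0,0,0]]]}}

```text
clock: 13.1
position: [0.6144, -0.2234, 0.063]
ee_rot: [0.691, 0.149, 0.691, -0.148]
contact_force: [-0.3, 0.6, 0.4]
width: 0.0256
```

```bash
python3 st.py 12; python3 hub.py 12|head -3
```

```text
13.1 [ 0.6144 -0.2234  0.063 ] F [-0.27  0.63  0.43] M [0.024 0.043 0.005] 0.0256
[0.41  0.912 0.001]
hub pts 1592 centre tool x,z [ 0.0157 -0.0008] rms 0.00056 zrange -0.0202 0.012
flange y range [-0.0122  0.0136] x min -0.03 z range [-0.0426  0.0355]
reel centre world [ 0.6136 -0.223   0.0473]
```

Request:
{"method": "play_rows", "body": {"plan": [[[0.75,0.0002,0,0,0],[0.75,0.0002,0,0,0]]]}}

```text
clock: 13.35
position: [0.6145, -0.2234, 0.0629]
ee_rot: [0.692, 0.149, 0.691, -0.148]
contact_force: [0.4, 0.2, -0.4]
width: 0.0253
```

```bash
python3 st.py 13
python3 - <<'E'
from h import *
im,d=manip.get_image('side');save('side13',cv2.resize(im[130:260,220:400],None,fx=4,fy=4,interpolation=cv2.INTER_CUBIC))
s=manip.get_state();print(s['contact_force'],s['moment'])
E
```

```text
13.35 [ 0.6145 -0.2234  0.0629] F [ 0.35  0.17 -0.38] M [ 0.032  0.045 -0.034] 0.0253
[0.409 0.912 0.001]
[-0.24218223  0.16595585  0.4842062 ] [0.03353274 0.04430321 0.05441594]
```

View pics/side13.png

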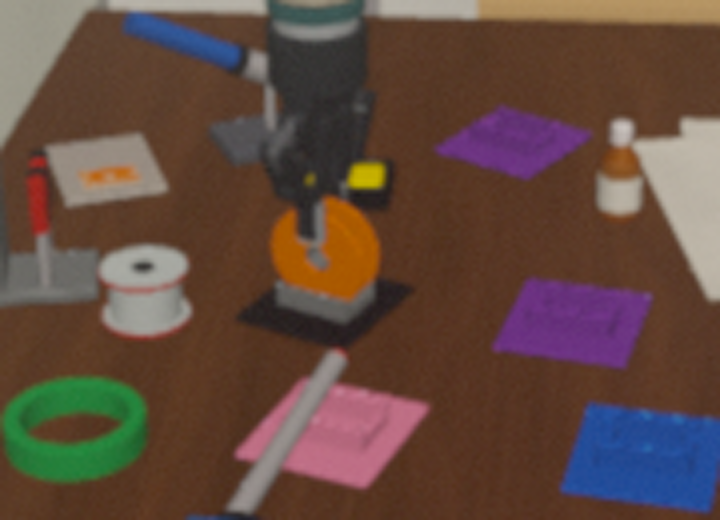

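View pics/wrist13.png

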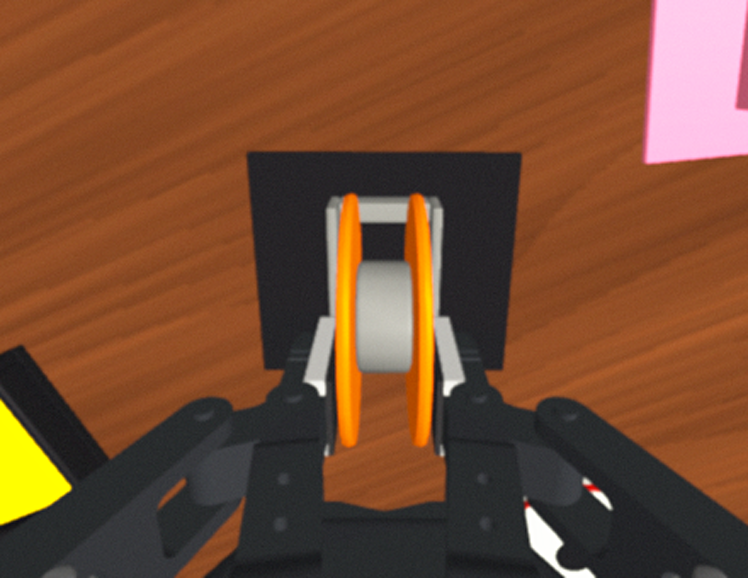

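Request:
{"method": "play_rows", "body": {"plan": [[[0.7,0,0,0,0],[0.68,0,0,0,0],[0.66,0,0,0,0],[0.63,0,0,0,0],[0.6,0,0,0,0],[0.56,0,0,0,0],[0.5,0,0,0,0],[0.45,0,0,0,0],[0.45,0,0,0,0]]]}}

```text
clock: 14.35
position: [0.6145, -0.2235, 0.0629]
ee_rot: [0.692, 0.149, 0.691, -0.148]
contact_force: [-0.3, 0.6, -0.2]
width: 0.0471
```

```bash
python3 st.py 14; python3 hub.py 14|head -3
```

```text
14.35 [ 0.6145 -0.2235  0.0629] F [-0.25  0.6  -0.23] M [-0.043  0.011  0.021] 0.0471
[0.41  0.912 0.001]
hub pts 1582 centre tool x,z [0.0162 0.    ] rms 0.00056 zrange -0.0193 0.0127
flange y range [-0.0125  0.0131] x min -0.0262 z range [-0.0417  0.0369]
reel centre world [ 0.6145 -0.2235  0.0467]
```

View pics/wrist14.png

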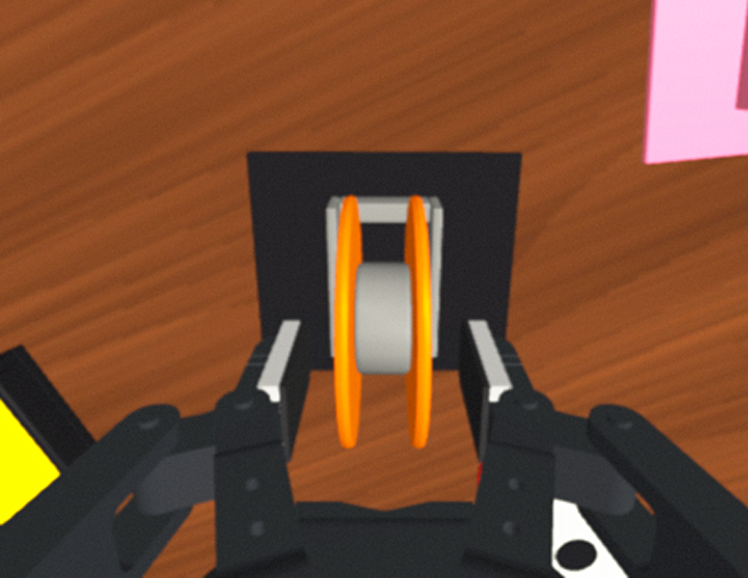

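Request:
{"method": "play_rows", "body": {"plan": [[[0.45,-0.004,0,0,0],[0.45,-0.012,0,0,0],[0.45,-0.024,0,0,0],[0.45,-0.04,0,0,0],[0.45,-0.06,0,0,0],[0.45,-0.08,0,0,0],[0.45,-0.095,0,0,0],[0.45,-0.1,0,0,0],[0.45,-0.1,0,0,0]]]}}

```text
clock: 15.3
position: [0.615, -0.2238, 0.1646]
ee_rot: [0.693, 0.148, 0.69, -0.148]
contact_force: [0.4, -0.4, 0.6]
width: 0.047
```

```bash
python3 st.py 15
python3 - <<'E'
from h import *
z=np.load('pics/wrist15.npz');im,d=z['im'],z['d'];P=pts('wrist',d,dict(position=z['pos'],ee_rot=z['q']));hsv=cv2.cvtColor(im,cv2.COLOR_RGB2HSV)
c=np.array([.6137,-.2228]);th=np.radians(65.7);ex=np.array([np.cos(th),np.sin(th)]);ey=np.array([-ex[1],ex[0]])
X=(P[...,:2]-c)@ex;Y=(P[...,:2]-c)@ey
o=(d>0)&(hsv[...,0]>3)&(hsv[...,0]<22)&(hsv[...,1]>140)&(abs(X)<.03)&(abs(Y)<.05)&(P[...,2]>.03)
print('flange x',np.percentile(X[o],[1,99]).round(4),'y',np.percentile(Y[o],[.5,99.5]).round(4),'z max',P[...,2][o].max().round(4))
for sg in (-1,1):
    k=o&(X*sg>.004);print('yaw of flange',np.polyfit(Y[k],X[k],1)[0].round(3))
h=(d>0)&(hsv[...,1]<70)&(abs(X)<.007)&(abs(Y)<.022)&(P[...,2]>.045)&(P[...,2]<.08)
h=cv2.erode(h.astype(np.uint8),np.ones((3,3)))>0
y,zz=Y[h],P[...,2][h]
q=least_squares(lambda t:np.hypot(y-t[0],zz-t[1])-.019,[0,.05],loss='soft_l1',f_scale=.001);print('hub centre cradle y, z',q.x.round(4))
for n in ['side','scene']:
    im,d=manip.get_image(n);save(n+'15',im if n=='scene' else cv2.resize(im[130:260,220:400],None,fx=4,fy=4,interpolation=cv2.INTER_CUBIC))
E
```

```text
15.3 [ 0.615  -0.2238  0.1646] F [ 0.41 -0.4   0.63] M [-0.024 -0.01  -0.016] 0.047
[0.409 0.912 0.001]
flange x [-0.0232  0.0237] y [-0.0367  0.0407] z max 0.2465
yaw of flange -0.006
yaw of flange -0.007
hub centre cradle y, z [-0.0009  0.0467]
```

View pics/wrist15.png

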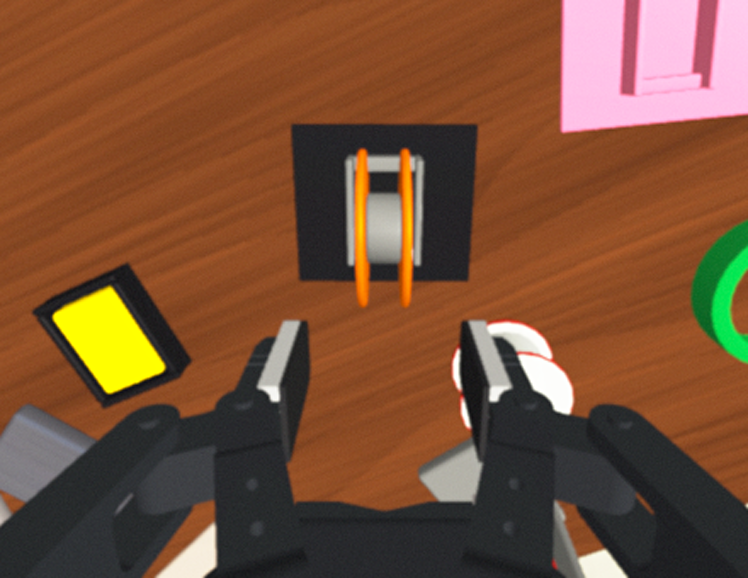

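View pics/side15.png

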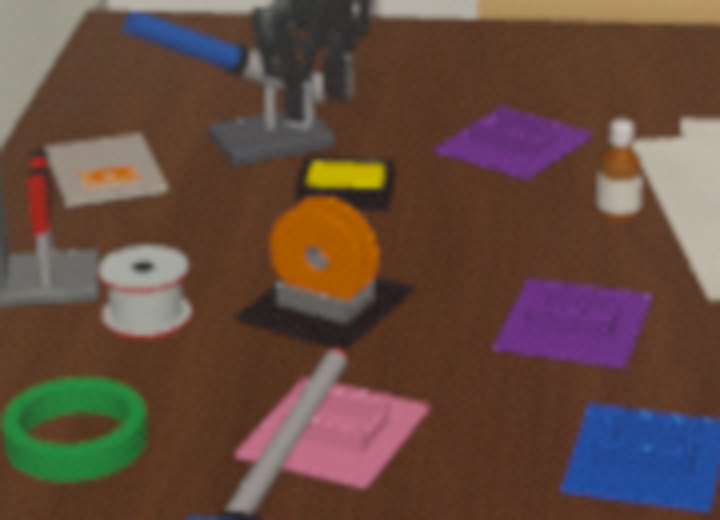

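View pics/scene15.png

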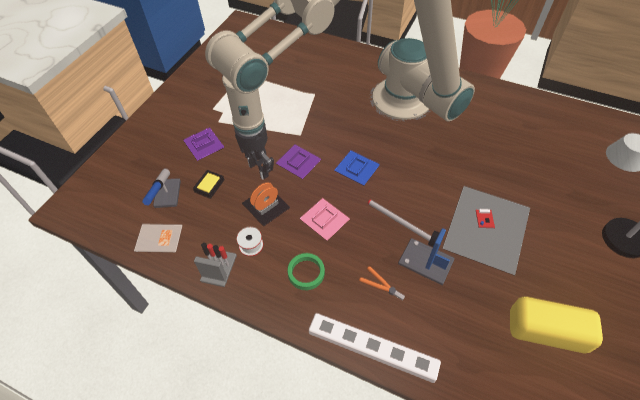

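```bash
python3 -c "
from h import *
s=manip.get_state();print(s['clock'],s['qd'].round(3));print(manip.sign_off())"
```

```text
15.45 [-0.001  0.006  0.005  0.002 -0.001 -0.   ]
the job is handed in; nothing more can be done
None
```

The orange reel is off the spindle and resting in the black and grey cradle. I let go of it and handed the job in at 15.45 s of the 67 s allowed. No verdict is reported at hand-in, so what follows rests on my own checks.

**Removal:**
- I found the spindle's true direction from the wrist camera's depth image and gripped the reel square to its flanges at 20 N.
- I then lifted it 3.5 mm, centring the bore to about 0.2 mm, turned it in line with the spindle and drew it off.
- At the checks between moves, net force readings stayed within about 3 N. The largest came just after gripping, and from the lift on they stayed within about 2 N, including the reel's own weight.

**Placing:**
- I lowered the reel in sub-millimetre steps until the cradle took its weight, then opened the fingers slowly and raised the arm 100 mm clear.
- The last views show the reel on edge between the cheeks. It sits about 1 mm off centre along the cradle's y, and its axle is within about 0.01 rad of the cradle's x.
- The other things look unmoved by eye in the last pictures; I did not measure them.

**Checks that disagreed:**
- The reel's centre measured 46.7 mm high against a nominal 48.5 mm. It was also about 1 mm low when the cradle first bore its weight, so part of this is camera bias.
- The last flange extent and top-height readings were spoilt by the gripper fingers coming into the colour mask, so I did not use them. I judged the reel's position along the axle from the picture instead.

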